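# Slide the cuvette carrier into the reader's corner and start it

## Task

With the fingers, push the blue cuvette carrier along the bench into the photometer's loading corner, until its long side lies flat against the side stop and its end is against the end stop; slide it, never grasp, lift or tip it. Once it is home, press the green button right down and let it go. Leave the red button and everything else on the bench alone.

Things in the scene. Friction and masses are not known exactly. Their poses are not given: they have to be found in the camera images.
- carrier: the blue cuvette carrier, loose, 0.2 to 0.4 kg: a block 120 mm long (its x), 80 mm wide (its y), with upright sides 40 mm tall; white-capped cuvettes on top (55 mm tall in all). Origin: centre of its underside, on the table; z up. It slides on the table and starts with its length within about 25 degrees of the side stop's; either end may go to the end stop
- stop_corner (a point): inside corner of two fixed blue stop bars, 25 mm tall, 12 mm thick, at table level; z up. The side stop's face is the plane y = 0, running 260 mm along -x; the end stop's face is the plane x = 0, running 130 mm along -y. The carrier goes at x < 0, y < 0 on the bare table (flat yellow outline): home, its centre is at x = -60, y = -40 mm, its length along x
- reader_front (a point): the white photometer, fixed behind the side stop: this point is the middle of its front face (440 mm long counting a grey end, 130 mm tall, arched lid 205 mm), 100 mm behind the side stop's face, axes as the corner's. A foot 18 mm tall fills the gap between
- start_top (a point): centre of the top of the green button, 36 mm across, on a grey fixed pad 75 mm square; top 34 mm above the table, pressed straight down, z up. The green and red pads may change places
- start (a joint): how far the green button is down, in m: 0 released, 0.006 fully down (about 5 N; it springs back)
- stop_top (a point): centre of the top of the red button, the same size, on a pad of its own; not to be pressed
- stop (a joint): how far the red button is down, in m: 0 released, 0.006 fully down
- amber_carrier_mid (a point): the other cuvette carrier: same shape and size as the blue one (120 x 80 x 55 mm) but orange with black caps; stays where it is. Origin: its centre, half-way up its 40 mm block. Bystander
- flask_mid (a point): a small conical glass flask, 72 mm wide at the foot, 90 mm tall. Origin: its centre, half-way up. Bystander
- beaker_mid (a point): a glass beaker, 66 mm across, 85 mm tall. Origin: its centre, half-way up. Bystander
- bottle_mid (a point): an amber reagent bottle with blue cap, 66 mm across, 100 mm tall. Origin: its centre, half-way up. Bystander
- jar_mid (a point): a white jar with green cap, 56 mm across, 70 mm tall. Origin: its centre, half-way up. Bystander
- vial_mid (a point): a small glass vial with red cap, 28 mm across, 55 mm tall. Origin: its centre, half-way up. Bystander
Things that resemble listed ones, but are neither listed nor needed, are in the scene too. There is more than one size of the carrier; the job needs the larger. What is shaped like the part that bears start_top but purple is not meant.

How it is judged:
By the outcome, as a careful person would: the job done as asked, in the order asked, and still so for the second after the job is handed in, with the robot touching nothing.
It also fails if it takes over 58 s, if anything falls off the work surface, if the arm or the gripper's body presses on something with over 40 N, if the wrist force passes 120 N, or if a joint passes its speed limit or range.

## Robot

A 6-joint arm with a two-finger parallel gripper is mounted at the origin on the work surface. World frame = base frame: x ahead of the robot, y to its left, z up, the work surface at z = 0. Lengths are in mm, angles in rad, forces in N, time in s.
With the tool pointing down it reaches from about 275 to 750 mm from the base axis. Payload 10.2 kg.
Tool frame: the origin (TCP) lies at the very end of the fingers, on their centre line; the grasp point (between the pads) lies 19 mm behind it; y points along the fingers, x is the direction in which the jaws open and shut, and the axes are right-handed (so a half turn about y gives the same grasp; the last joint's range is limited). The gripper opens to 85 mm and grips with 20 to 120 N. Pads are 22 mm wide; open, the fingers measure 114 mm over their backs; the gripper's body (76 mm by 85 mm) begins 54 mm behind the grasp point. The pads swing forward as they close: fully open they stand 13 mm farther back than shut.
Start: joints at [-1.487, 0.313, 1.498, -0, 1.331, -0.223], TCP at [158.542, -500.495, 231.294] pointing down, gripper open.
Joint ranges: [-2.94, 2.94], [-0.97, 2.17], [0.19, 2.56], [-1.23, 4.37], [0.02, 3.11], [-2.88, 2.88]. Speed limits (rad/s): [2.39, 2.39, 3.01, 3.14, 3.14, 3.14].

## Interface

Orientations are given as a unit quaternion [w, x, y, z].
In Python, from rig import telemetry, imaging, ctrl gives the robot as it stands.
- The arm moves only by the shell command python3 -m handwheel 'ROWS' [FORCE]. ROWS is JSON, a list of rows, each an object with "delta_pos": the shift along the tool's x, y, z in cm, a list of three; "twist": the turn, a rotation vector about the tool's x, y, z in rad, a list of three; "jaw": the opening, from 0 (shut) to 1 (fully open). A call has exactly 10 rows; each row is the pose to reach, as a shift and turn from the pose commanded when the call began, along the tool's axes at that moment; what a row does not reach only later rows make up. A row lasts 1/12 s, in which the tool goes at most 41.7 mm and 7.16 degrees, less where a joint would pass 70% of its speed; a pose out of reach is approached as far as the arm can. A call with a gripper value outside its range is refused whole. The fingers move at their own pace and stop on an object; FORCE is the grip in N (left out, the last holds). Time passes only in rows, so rows that repeat a pose let the fingers close, or fill a call up. It gives the time, the measured TCP pose, the force and the opening at its end, in the units of the state.
- telemetry.sense(): the state, without advancing time (a new reading comes with each control period).
- imaging.capture(name): name is "side" or "top"; returns a dict with "frame" (480x640x3 uint8, red, green, blue), "z_map" (480x640 float32, mm along the optical axis (not along the pixel's ray), 0 where there is no reading), "fx", "fy", "cx", "cy" (pixels), "D" ([k1, k2, p1, p2, k3] as OpenCV has them; the pictures are not rectified), "rvec" (rotation vector, rad) and "tvec" (3), from world to camera coordinates, as OpenCV has them. Camera axes: x right, y down, z forward; pixel columns grow to the right and rows downward; lengths in mm; the calibration is good to about 2 mm. A picture is of the moment at which its call begins.
- ctrl.finish_job(): hands the job in, once; it reports no verdict.
The state is a dict: "time_s": time; "joints": joint angles; "dq": joint speeds; "tau": joint torques, N m; "eef_pos": TCP position; "ee_rot": TCP orientation; "force": force on the tool from outside, world axes, zero at the start; "wrist_torque": the same for the moment, N m; "grip_width": opening from 0.0 (shut) to 1.0 (fully open).
Only numpy, scipy, OpenCV 4.12 (cv2) and the standard library are available. Lean on these libraries where they do the work, as an engineer would, in place of code of your own. Each camera call takes 0.05 s, during which the arm holds its last target.

## Working session

There is one attempt and no reset: what is moved stays moved. The work goes in short steps, Python scripts to look and compute and a shell command to move; the robot and the scene stay as the last step left them, time stands still between calls to the robot, and variables do not carry over. Pictures are saved under pics/ and viewed, and the job is handed in when it is done.

```bash
ls; mkdir -p pics; cat > look.py <<'E'
import cv2,numpy as np,sys,pickle
from rig import telemetry,imaging,ctrl
def snap(n,tag):
    c=imaging.capture(n); cv2.imwrite(f'pics/{tag}.png',c['frame'][:,:,::-1]); pickle.dump(c,open(f'pics/{tag}.pkl','wb')); return c
E
python3 - <<'E'
from look import *
for n in('top','side'):
    c=snap(n,n+'0'); 
    R=cv2.Rodrigues(np.array(c['rvec'],float))[0]; print(n,c['fx'],c['cx'],c['D'],(-R.T@np.array(c['tvec']).ravel()).round(0),R.round(2).tolist())
print(telemetry.sense())
E
```

```text
pics
top 559.7891207665109 317.4018547599109 [0.0207627 0.        0.        0.        0.       ] [ 503.  -40. 1238.] [[0.03, -1.0, -0.01], [-1.0, -0.03, -0.08], [0.08, 0.01, -1.0]]
side 452.93409046821347 322.814775672938 [0.01927472 0.         0.         0.         0.        ] [162. 504. 666.] [[-0.79, -0.62, -0.02], [-0.4, 0.52, -0.76], [0.48, -0.59, -0.66]]
{'time_s': 0.1, 'joints': array([-1.48739825e+00,  3.13383729e-01,  1.49833197e+00,  4.16547505e-05,
        1.33101058e+00, -2.23406617e-01]), 'dq': array([ 0.00045673, -0.00174123, -0.00151672,  0.00023495,  0.00178458,
       -0.00025982]), 'tau': array([ 3.07087525e-03, -4.12903082e+01, -2.60146344e+01, -1.55212056e-04,
        3.02514694e-03, -1.86767227e-05]), 'eef_pos': array([ 158.53383815, -500.26158423,  230.80855723]), 'ee_rot': array([ 0.57083891, -0.57021508,  0.41798261, -0.41747843]), 'force': array([ 0.23254383,  0.17308662, -0.29973035]), 'wrist_torque': array([-0.05275981, -0.00121888,  0.0208297 ]), 'grip_width': 0.9959279972570211}
```

View pics/top0.png

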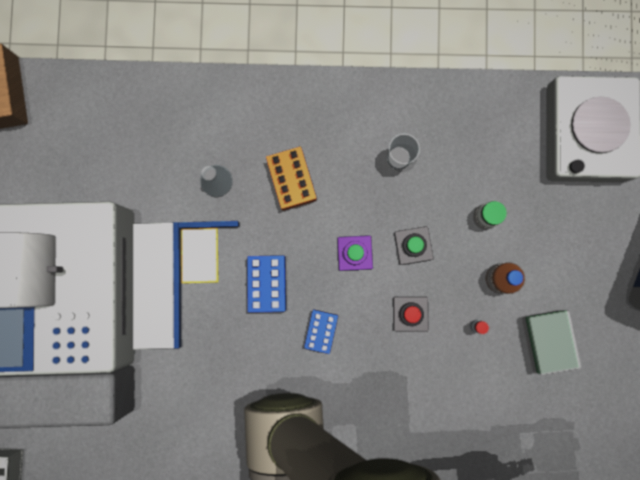

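View pics/side0.png

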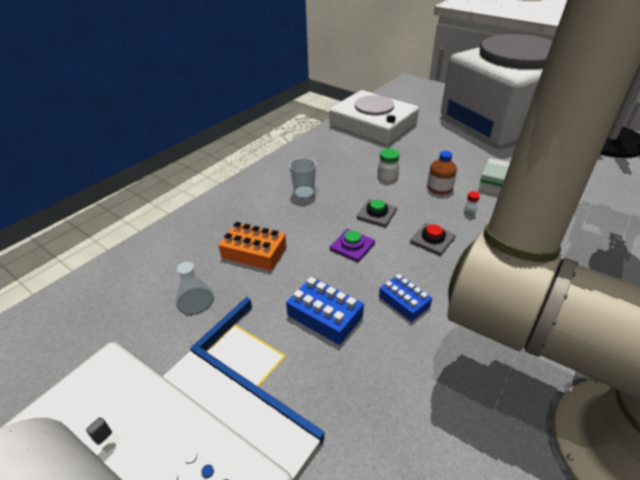

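Top view: candidates for the carrier are the large blue one at (266,284) and the small blue one at (321,331), which is a decoy. For the button: green on a grey pad at (415,245), green on a purple pad at (355,254), which is a decoy, and the jar cap at (493,213). I choose the large blue carrier and the grey-pad green button. The red button is at (411,315) and the stop corner is around (180,228).

```bash
cat >> look.py <<'E'
def rays(c,uv):
    K=np.array([[c['fx'],0,c['cx']],[0,c['fy'],c['cy']],[0,0,1]])
    p=cv2.undistortPoints(np.array(uv,float).reshape(-1,1,2),K,np.array(c['D'],float)).reshape(-1,2)
    R=cv2.Rodrigues(np.array(c['rvec'],float))[0]; t=np.array(c['tvec'],float).ravel()
    return (-R.T@t), np.c_[p,np.ones(len(p))]@R
def plane(c,uv,z):
    o,d=rays(c,uv); return o+d*((z-o[2])/d[:,2])[:,None]
def cloud(c,mask):
    v,u=np.nonzero(mask); o,d=rays(c,np.c_[u,v]); Z=c['z_map'][v,u]; k=Z>0
    return o+d[k]*Z[k][:,None], np.c_[u,v][k]
def hsv(c): return cv2.cvtColor(c['frame'],cv2.COLOR_RGB2HSV)
def blue(c): return cv2.inRange(hsv(c),(105,130,50),(125,255,255))
def carrier(c,verbose=True,seed=None):
    """larger carrier: block top outline rect at z=40"""
    m=cv2.morphologyEx(blue(c),cv2.MORPH_CLOSE,np.ones((7,7)))
    n,l,s,ce=cv2.connectedComponentsWithStats(m); out=[]
    for i in range(1,n):
        if s[i,4]<250: continue
        P,uv=cloud(c,l==i)
        out.append((i,ce[i].round(),s[i,4],np.median(P,0).round(0)))
    return out,l
def rect_top(c,mask):
    P,uv=cloud(c,mask)
    k=(P[:,2]>34); q=plane(c,uv[k],40)[:,:2].astype(np.float32)
    return cv2.minAreaRect(q),P
E
python3 - <<'E'
from look import *
for n in('top0','side0'):
    c=pickle.load(open(f'pics/{n}.pkl','rb')); o,l=carrier(c)
    for x in o:
        r,P=rect_top(c,l==x[0]) if x[3][2]>20 else (None,None); print(n,*x,r)
    im=c['frame']
    h=hsv(c)
    for nm,lo,hi in(('g',(45,120,60),(80,255,255)),('r',(0,150,100),(6,255,255)),('o',(8,150,120),(22,255,255))):
        nn,ll,s,ce=cv2.connectedComponentsWithStats(cv2.inRange(h,lo,hi))
        for i in range(1,nn):
            if s[i,4]<60: continue
            P,uv=cloud(c,ll==i); k=P[:,2]>np.percentile(P[:,2],60)-2
            print(n,nm,ce[i].round(),s[i,4],'med',np.median(P,0).round(1),'mid-range',((P[k].min(0)+P[k].max(0))/2).round(1))
c=pickle.load(open('pics/top0.pkl','rb'))
a=c['frame'][190:370,140:460,::-1]; cv2.imwrite('pics/crop.png',cv2.resize(a,None,fx=2.5,fy=2.5,interpolation=cv2.INTER_CUBIC))
E
```

```text
Traceback (most recent call last):
  File "look.py", line 28, in rect_top
    k=(P[:,2]>34); q=plane(c,uv[k],40)[:,:2].astype(np.float32)
                     ~~~~~^^^^^^^^^^^^
  File "look.py", line 11, in plane
    o,d=rays(c,uv); return o+d*((z-o[2])/d[:,2])[:,None]
        ~~~~^^^^^^
  File "look.py", line 7, in rays
    p=cv2.undistortPoints(np.array(uv,float).reshape(-1,1,2),K,np.array(c['D'],float)).reshape(-1,2)
      ~~~~~~~~~~~~~~~~~~~^^^^^^^^^^^^^^^^^^^^^^^^^^^^^^^^^^^^^^^^^^^^^^^^^^^^^^^^^^^^^
cv2.error: OpenCV(4.12.0) /io/opencv/modules/calib3d/src/undistort.dispatch.cpp:347: error: (-215:Assertion failed) CV_IS_MAT(_src) && CV_IS_MAT(_dst) && (_src->rows == 1 || _src->cols == 1) && (_dst->rows == 1 || _dst->cols == 1) && _src->cols + _src->rows - 1 == _dst->rows + _dst->cols - 1 && (CV_MAT_TYPE(_src->type) == CV_32FC2 || CV_MAT_TYPE(_src->type) == CV_64FC2) && (CV_MAT_TYPE(_dst->type) == CV_32FC2 || CV_MAT_TYPE(_dst->type) == CV_64FC2) in function 'cvUndistortPointsInternal'
```

```bash
sed -i 's/    k=(P\[:,2\]>34); q/    k=(P[:,2]>34)\n    if k.sum()<20: return None,P\n    q/' look.py
python3 - <<'E'
from look import *
for n in('top0','side0'):
    c=pickle.load(open(f'pics/{n}.pkl','rb')); o,l=carrier(c)
    for x in o:
        r,P=rect_top(c,l==x[0]) if x[3][2]>5 else (None,None); print(n,*x,r)
    im=c['frame']
    h=hsv(c)
    for nm,lo,hi in(('g',(45,120,60),(80,255,255)),('r',(0,150,100),(6,255,255)),('o',(8,150,120),(22,255,255))):
        nn,ll,s,ce=cv2.connectedComponentsWithStats(cv2.inRange(h,lo,hi))
        for i in range(1,nn):
            if s[i,4]<60: continue
            P,uv=cloud(c,ll==i); k=P[:,2]>np.percentile(P[:,2],60)-2
            print(n,nm,ce[i].round(),s[i,4],'med',np.median(P,0).round(1),'mid-range',((P[k].min(0)+P[k].max(0))/2).round(1))
c=pickle.load(open('pics/top0.pkl','rb'))
a=c['frame'][190:370,140:460,::-1]; cv2.imwrite('pics/crop.png',cv2.resize(a,None,fx=2.5,fy=2.5,interpolation=cv2.INTER_CUBIC))
E
```

```text
top0 1 [187. 265.] 851 [570. 269.  25.] None
top0 2 [266. 284.] 1589 [508.  79.  41.] ((508.6594543457031, 77.8504409790039), (118.65227508544922, 79.53153991699219), 3.2899069786071777)
top0 4 [ 26. 344.] 655 [377. 530. 133.] ((377.8169860839844, 601.0480346679688), (128.78131103515625, 66.63883972167969), 4.001464366912842)
top0 5 [321. 331.] 995 [410. -41.  29.] ((409.8345947265625, -43.636634826660156), (47.341270446777344, 74.11003112792969), 84.91598510742188)
top0 g [493. 213.] 403 med [ 668.6 -395.8   70.8] mid-range [ 669.1 -397.    73.7]
top0 g [415. 244.] 202 med [ 601.3 -239.6   34.5] mid-range [ 600.9 -239.1   36.9]
top0 g [355. 252.] 171 med [ 581.1 -110.8   34.5] mid-range [ 581.2 -110.8   37.3]
top0 r [412. 314.] 223 med [ 451.8 -235.1   34.2] mid-range [ 452.1 -235.    36.6]
top0 r [481. 327.] 109 med [ 429.9 -375.8   55.7] mid-range [ 430.4 -375.9   58.4]
top0 o [289. 177.] 1277 med [741.7  36.   41. ] mid-range [739.   31.5  50.6]
side0 1 [128.  83.] 47586 [2353. -602. -250.] None
side0 10 [405. 299.] 1234 [399. -24.  28.] ((404.69854736328125, -34.427490234375), (36.78049850463867, 68.84781646728516), 81.56509399414062)
side0 11 [325. 313.] 2325 [490. 104.  40.] ((504.4674072265625, 82.44835662841797), (120.69398498535156, 83.79231262207031), 2.319718599319458)
side0 12 [249. 373.] 1619 [533. 273.  26.] None
side0 g [389. 155.] 188 med [ 664.2 -390.9   69.3] mid-range [ 666.6 -396.2   70.3]
side0 g [377. 204.] 123 med [ 596.9 -235.2   33.9] mid-range [ 598.3 -237.2   34.7]
side0 g [352. 236.] 146 med [ 577.1 -106.6   33.9] mid-range [ 577.  -108.5   34.3]
side0 r [474. 195.] 64 med [ 426.7 -373.7   54.6] mid-range [ 426.9 -376.    55.1]
side0 r [434. 230.] 145 med [ 448.7 -232.5   33.7] mid-range [ 450.6 -232.2   34.4]
side0 o [444. 166.] 185 med [ 523.5 -415.    72.5] mid-range [ 530.1 -421.9   77. ]
side0 o [253. 242.] 983 med [727.   41.2  40.4] mid-range [733.6  34.2  48.1]
```

View pics/crop.png

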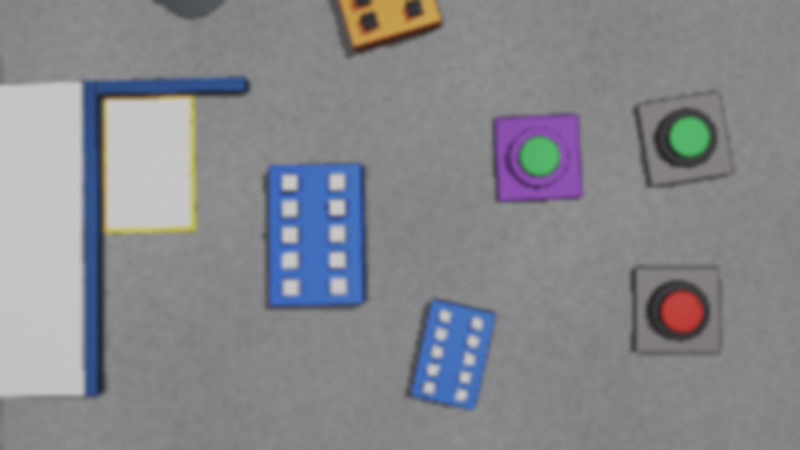

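The crop confirms the choice: large blue carrier with 2x5 white caps, and the green button on its grey pad at top0 (415,244). The purple pad and the small carrier are decoys. Next I measure the stop faces.

```bash
cat >> look.py <<'E'
def stops(c):
    m=blue(c); n,l,s,ce=cv2.connectedComponentsWithStats(cv2.morphologyEx(m,cv2.MORPH_CLOSE,np.ones((3,3))))
    for i in range(1,n):
        if s[i,4]>400:
            P,uv=cloud(c,l==i)
            if abs(np.median(P[:,2])-25)<5 : break
    q=plane(c,uv,25)[:,:2]; return q
E
python3 - <<'E'
from look import *
c=pickle.load(open('pics/top0.pkl','rb'))
q=stops(c); print(q.min(0),q.max(0))
# side bar: away from the corner
s=q[(q[:,0]<q[:,0].max()-40)]; e=q[q[:,1]<q[:,1].max()-40]
vx,vy,x0,y0=cv2.fitLine(s.astype(np.float32),cv2.DIST_L2,0,.01,.01).ravel(); print('side ctr',x0,y0,np.degrees(np.arctan(vy/vx)))
vx,vy,x1,y1=cv2.fitLine(e.astype(np.float32),cv2.DIST_L2,0,.01,.01).ravel(); print('end ctr',x1,y1,np.degrees(np.arctan(vx/vy)))
print(len(s),len(e))
m=cv2.inRange(hsv(c),(20,90,120),(32,255,255)); P,uv=cloud(c,m); k=(P[:,2]<8)&(np.abs(P[:,1]-200)<80); g=plane(c,uv[k],0)
print('yellow',cv2.minAreaRect(g[:,:2].astype(np.float32)),g.min(0),g.max(0))
# other caps
for n,u in(('flask',(213,178)),('beaker',(402,150))): print(n,plane(c,[u],45).round())
E
```

```text
[368.26976388 146.92912618] [640.79472157 284.33648978]
side ctr 482.44925 271.65756 3.2679503
end ctr 635.0683 193.87758 -2.2146523
490 213
yellow ((567.8538208007812, 232.5157470703125), (120.22700500488281, 79.97513580322266), 2.324603796005249) [507.34463112 190.21078774   0.        ] [629.08118471 274.75654454   0.        ]
flask [[733. 199.  45.]]
beaker [[ 804. -207.   45.]]
```

```bash
cat > go.py <<'E'
import sys,numpy as np
from scipy.spatial.transform import Rotation as R
from rig import telemetry
s=telemetry.sense(); w,x,y,z=s['ee_rot']; r=R.from_quat([x,y,z,w]); M=r.as_matrix()
print('t',round(s['time_s'],2),'p',s['eef_pos'].round(1),'F',s['force'].round(1),'j',s['joints'].round(2),'g',round(s['grip_width'],2))
print('tool x,y,z in world:',M.T.round(3).tolist())
if len(sys.argv)>4:
    t=np.array([float(v) for v in sys.argv[1:4]]); a=np.radians(float(sys.argv[4]))
    print('delta cm',(M.T@(t-s['eef_pos'])/10).round(2))
    for aa in (a,a+np.pi):
        X=np.array([np.cos(aa),np.sin(aa),0]);Y=np.array([0,0,-1.]);T=np.c_[X,Y,np.cross(X,Y)]
        print('twist',R.from_matrix(M.T@T).as_rotvec().round(3))
E
python3 go.py 507 8 120 2.5
```

```text
t 0.1 p [ 158.5 -500.3  230.8] F [ 0.2  0.2 -0.3] j [-1.49  0.31  1.5   0.    1.33 -0.22] g 1.0
tool x,y,z in world: [[0.302, -0.953, -0.001], [-0.0, 0.001, -1.0], [0.953, 0.302, 0.0]]
delta cm [-37.92  11.14  48.57]
twist [-1.000e-03 -1.308e+00 -1.000e-03]
twist [ 1.000e-03  1.834e+00 -1.000e-03]
```

```bash
python3 -m handwheel '[{"delta_pos":[-1.8,0.4,2.4],"twist":[0,-0.065,0],"jaw":0.7},{"delta_pos":[-3.7,0.8,4.8],"twist":[0,-0.13,0],"jaw":0.7},{"delta_pos":[-5.5,1.2,7.2],"twist":[0,-0.195,0],"jaw":0.7},{"delta_pos":[-7.4,1.6,9.6],"twist":[0,-0.26,0],"jaw":0.7},{"delta_pos":[-9.2,2.0,12.0],"twist":[0,-0.325,0],"jaw":0.7},{"delta_pos":[-11.1,2.4,14.4],"twist":[0,-0.39,0],"jaw":0.7},{"delta_pos":[-13,2.8,16.8],"twist":[0,-0.455,0],"jaw":0.7},{"delta_pos":[-14.8,3.2,19.2],"twist":[0,-0.52,0],"jaw":0.7},{"delta_pos":[-16.7,3.6,21.6],"twist":[0,-0.585,0],"jaw":0.7},{"delta_pos":[-18.6,4.0,24.1],"twist":[0,-0.65,0],"jaw":0.7}]'; python3 go.py 507 0 150 2.5
```

```text
time_s: 0.93
eef_pos: [332.6, -249.0, 191.0]
ee_rot: [0.674, -0.674, 0.213, -0.213]
force: [-0.1, 0.4, -1.3]
grip_width: 0.702
t 0.93 p [ 332.6 -249.   191. ] F [-0.1  0.4 -1.3] j [-0.93  0.11  1.86  0.    1.17 -0.32] g 0.7
tool x,y,z in world: [[0.819, -0.574, -0.0], [-0.0, 0.0, -1.0], [0.574, 0.819, 0.0]]
delta cm [ 0.   4.1 30.4]
twist [-0.    -0.655 -0.   ]
twist [ 0.     2.487 -0.   ]
```

```bash
python3 -m handwheel '[{"delta_pos":[0,0.4,3],"twist":[0,-0.066,0],"jaw":0.7},{"delta_pos":[0,0.8,6],"twist":[0,-0.132,0],"jaw":0.7},{"delta_pos":[0,1.2,9],"twist":[0,-0.2,0],"jaw":0.7},{"delta_pos":[0,1.6,12],"twist":[0,-0.265,0],"jaw":0.7},{"delta_pos":[0,2.0,15],"twist":[0,-0.33,0],"jaw":0.7},{"delta_pos":[0,2.4,18],"twist":[0,-0.395,0],"jaw":0.7},{"delta_pos":[0,2.8,21],"twist":[0,-0.46,0],"jaw":0.7},{"delta_pos":[0,3.2,24],"twist":[0,-0.525,0],"jaw":0.7},{"delta_pos":[0,3.6,27.2],"twist":[0,-0.59,0],"jaw":0.7},{"delta_pos":[0,4.1,30.4],"twist":[0,-0.655,0],"jaw":0.7}]'; python3 go.py 508 5 10 2.5
```

```text
time_s: 1.77
eef_pos: [507.8, -0.4, 150.0]
ee_rot: [-0.707, 0.707, 0.016, -0.016]
force: [0.5, -1.1, 0.5]
grip_width: 0.701
t 1.77 p [ 5.078e+02 -4.000e-01  1.500e+02] F [ 0.5 -1.1  0.5] j [-0.23  0.36  1.66 -0.    1.12 -0.28] g 0.7
tool x,y,z in world: [[0.999, 0.044, -0.0], [-0.0, -0.0, -1.0], [-0.044, 0.999, 0.0]]
delta cm [ 0.04 14.    0.54]
twist [-0.     0.001 -0.   ]
twist [-0.    -3.141  0.   ]
```

```bash
python3 -m handwheel '[{"delta_pos":[0,2,0],"twist":[0,0,0],"jaw":0.7},{"delta_pos":[0,4,0],"twist":[0,0,0],"jaw":0.7},{"delta_pos":[0,6,0],"twist":[0,0,0],"jaw":0.7},{"delta_pos":[0,8,0],"twist":[0,0,0],"jaw":0.7},{"delta_pos":[0,10,0],"twist":[0,0,0],"jaw":0.7},{"delta_pos":[0,11.5,0],"twist":[0,0,0],"jaw":0.7},{"delta_pos":[0,12.6,0],"twist":[0,0,0],"jaw":0.7},{"delta_pos":[0,13.4,0],"twist":[0,0,0],"jaw":0.7},{"delta_pos":[0,13.9,0],"twist":[0,0,0],"jaw":0.7},{"delta_pos":[0,13.9,0],"twist":[0,0,0],"jaw":0.7}]'
python3 - <<'E'
from look import *
c=snap('side','s1'); cv2.imwrite('pics/s1c.png',cv2.resize(c['frame'][200:440,180:500,::-1],None,fx=2.4,fy=2.4))
E
```

```text
time_s: 2.6
eef_pos: [507.0, -1.9, 10.8]
ee_rot: [0.707, -0.707, -0.014, 0.015]
force: [-0.5, -0.2, -0.9]
grip_width: 0.7
```

View pics/s1c.png

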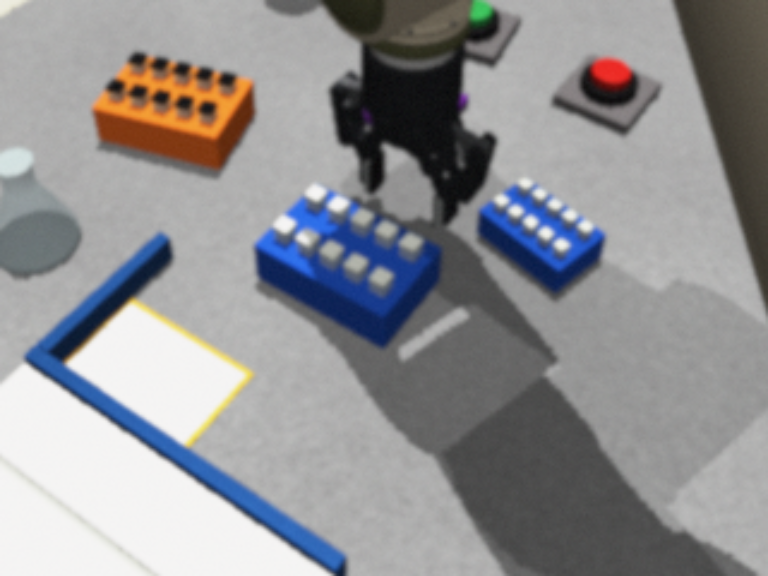

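```bash
python3 -m handwheel '[{"delta_pos":[0,0,1],"twist":[0,0,0],"jaw":0.7},{"delta_pos":[0,0,2],"twist":[0,0,0],"jaw":0.7},{"delta_pos":[0,0,2.5],"twist":[0,0,0],"jaw":0.7},{"delta_pos":[0,0,3.0],"twist":[0,0,0],"jaw":0.7},{"delta_pos":[0,0,3.6],"twist":[0,0,0],"jaw":0.7},{"delta_pos":[0,0,4.2],"twist":[0,0,0],"jaw":0.7},{"delta_pos":[0,0,4.8],"twist":[0,0,0],"jaw":0.7},{"delta_pos":[0,0,5.4],"twist":[0,0,0],"jaw":0.7},{"delta_pos":[0,0,6],"twist":[0,0,0],"jaw":0.7},{"delta_pos":[0,0,6.6],"twist":[0,0,0],"jaw":0.7}]'
python3 - <<'E'
from look import *
c=snap('side','s2'); cv2.imwrite('pics/s2c.png',cv2.resize(c['frame'][200:440,180:500,::-1],None,fx=2.4,fy=2.4))
c=snap('top','t2')
for n in ('s2','t2'):
    c=pickle.load(open(f'pics/{n}.pkl','rb')); o,l=carrier(c)
    for x in o:
        if x[3][2]>33 and x[3][1]<400: print(n,x,rect_top(c,l==x[0])[0])
E
python3 go.py
```

```text
time_s: 3.48
eef_pos: [504.6, 64.5, 11.3]
ee_rot: [-0.707, 0.707, 0.015, -0.014]
force: [0.9, -2.8, 1.7]
grip_width: 0.7
s2 (5, array([313., 327.]), np.int32(2343), array([488., 142.,  40.])) ((503.64349365234375, 118.7343978881836), (121.16557312011719, 85.21621704101562), 3.001147508621216)
t 3.58 p [504.3  65.1  11.1] F [0.4 0.5 0.5] j [-0.1   0.57  1.77  0.    0.8  -0.14] g 0.7
tool x,y,z in world: [[0.999, 0.042, -0.001], [-0.001, 0.001, -1.0], [-0.042, 0.999, 0.001]]
```

View pics/s2c.png

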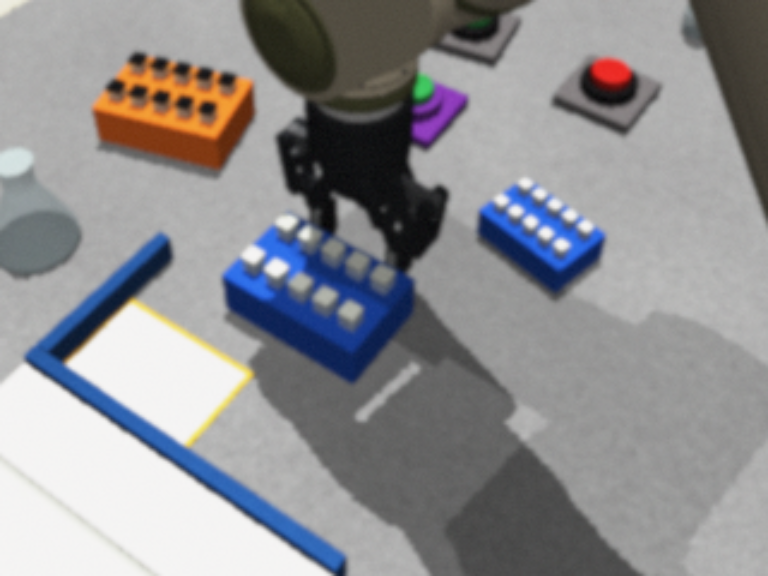

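The carrier slid squarely, with its yaw still about 3°. I'll continue.

```bash
python3 -m handwheel '[{"delta_pos":[0,0,0.8],"twist":[0,0,0],"jaw":0.7},{"delta_pos":[0,0,1.6],"twist":[0,0,0],"jaw":0.7},{"delta_pos":[0,0,2.4],"twist":[0,0,0],"jaw":0.7},{"delta_pos":[0,0,3.2],"twist":[0,0,0],"jaw":0.7},{"delta_pos":[0,0,4],"twist":[0,0,0],"jaw":0.7},{"delta_pos":[0,0,4.8],"twist":[0,0,0],"jaw":0.7},{"delta_pos":[0,0,5.6],"twist":[0,0,0],"jaw":0.7},{"delta_pos":[0,0,6.4],"twist":[0,0,0],"jaw":0.7},{"delta_pos":[0,0,7.2],"twist":[0,0,0],"jaw":0.7},{"delta_pos":[0,0,8],"twist":[0,0,0],"jaw":0.7}]'
python3 -m handwheel '[{"delta_pos":[0,0,0.5],"twist":[0,0,0],"jaw":0.7},{"delta_pos":[0,0,1],"twist":[0,0,0],"jaw":0.7},{"delta_pos":[0,0,1.4],"twist":[0,0,0],"jaw":0.7},{"delta_pos":[0,0,1.7],"twist":[0,0,0],"jaw":0.7},{"delta_pos":[0,0,2.0],"twist":[0,0,0],"jaw":0.7},{"delta_pos":[0,0,2.3],"twist":[0,0,0],"jaw":0.7},{"delta_pos":[0,0,2.6],"twist":[0,0,0],"jaw":0.7},{"delta_pos":[0,0,2.8],"twist":[0,0,0],"jaw":0.7},{"delta_pos":[0,0,3],"twist":[0,0,0],"jaw":0.7},{"delta_pos":[0,0,3],"twist":[0,0,0],"jaw":0.7}]'
python3 - <<'E'
from look import *
c=snap('side','s3'); cv2.imwrite('pics/s3c.png',cv2.resize(c['frame'][200:440,180:500,::-1],None,fx=2.4,fy=2.4))
E
python3 go.py
```

```text
time_s: 4.42
eef_pos: [501.2, 144.8, 11.3]
ee_rot: [0.707, -0.707, -0.014, 0.015]
force: [1.6, -0.8, -1.1]
grip_width: 0.701
time_s: 5.25
eef_pos: [500.0, 174.3, 11.3]
ee_rot: [0.707, -0.707, -0.015, 0.015]
force: [0.1, 0.3, -0.5]
grip_width: 0.701
t 5.3 p [500.1 174.1  11.4] F [ 0.4 -0.7  0.1] j [0.11 0.6  1.71 0.   0.83 0.07] g 0.7
tool x,y,z in world: [[0.999, 0.041, 0.0], [0.0, 0.0, -1.0], [-0.041, 0.999, 0.0]]
```

View pics/s3c.png

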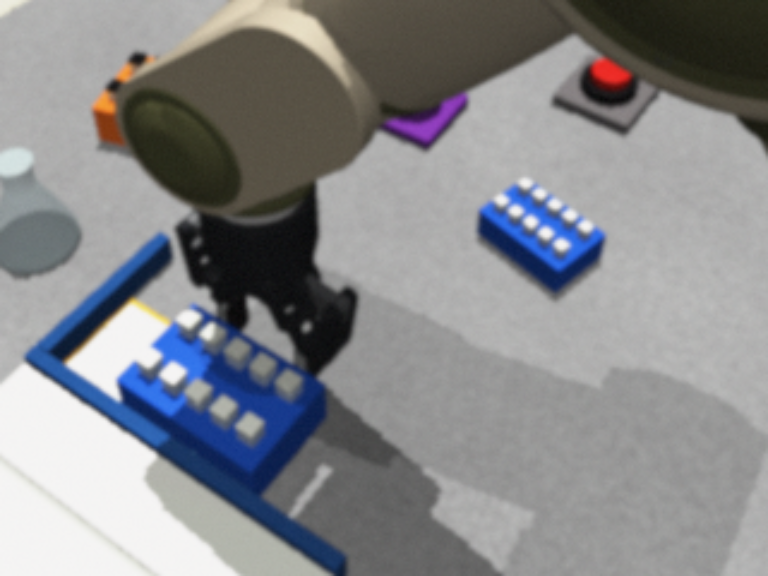

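The carrier is almost at the side stop. I'll creep the rest of the way.

```bash
python3 -m handwheel '[{"delta_pos":[0,0,0.1],"twist":[0,0,0],"jaw":0.7},{"delta_pos":[0,0,0.2],"twist":[0,0,0],"jaw":0.7},{"delta_pos":[0,0,0.3],"twist":[0,0,0],"jaw":0.7},{"delta_pos":[0,0,0.4],"twist":[0,0,0],"jaw":0.7},{"delta_pos":[0,0,0.45],"twist":[0,0,0],"jaw":0.7},{"delta_pos":[0,0,0.5],"twist":[0,0,0],"jaw":0.7},{"delta_pos":[0,0,0.55],"twist":[0,0,0],"jaw":0.7},{"delta_pos":[0,0,0.6],"twist":[0,0,0],"jaw":0.7},{"delta_pos":[0,0,0.6],"twist":[0,0,0],"jaw":0.7},{"delta_pos":[0,0,0.6],"twist":[0,0,0],"jaw":0.7}]';python3 go.py
```

```text
time_s: 6.13
eef_pos: [500.8, 177.7, 11.6]
ee_rot: [-0.706, 0.708, 0.016, -0.015]
force: [3.4, -17.3, 1.1]
grip_width: 0.699
t 6.13 p [500.8 177.7  11.6] F [  3.4 -17.3   1.1] j [ 0.12  0.61  1.7  -0.01  0.84  0.08] g 0.7
tool x,y,z in world: [[0.999, 0.043, 0.001], [0.001, -0.004, -1.0], [-0.043, 0.999, -0.004]]
```

```bash
python3 -m handwheel '[{"delta_pos":[0,0,-1],"twist":[0,0,0],"jaw":0.7},{"delta_pos":[0,0,-3],"twist":[0,0,0],"jaw":0.7},{"delta_pos":[0,0,-4.5],"twist":[0,0,0],"jaw":0.7},{"delta_pos":[0,-1.5,-5],"twist":[0,0,0],"jaw":0.7},{"delta_pos":[0,-3.5,-5],"twist":[0,0,0],"jaw":0.7},{"delta_pos":[0,-6,-5],"twist":[0,0,0],"jaw":0.7},{"delta_pos":[-1,-8.5,-5],"twist":[0,0,0],"jaw":0.6},{"delta_pos":[-3,-10,-4],"twist":[0,-0.1,0],"jaw":0.5},{"delta_pos":[-5,-10.5,-2],"twist":[0,-0.2,0],"jaw":0.4},{"delta_pos":[-7,-10.5,0],"twist":[0,-0.32,0],"jaw":0.35}]'
python3 -m handwheel '[{"delta_pos":[0,0,0],"twist":[0,-0.12,0],"jaw":0.35},{"delta_pos":[0,0,0],"twist":[0,-0.24,0],"jaw":0.35},{"delta_pos":[0,0,0],"twist":[0,-0.36,0],"jaw":0.35},{"delta_pos":[0,0,0],"twist":[0,-0.48,0],"jaw":0.35},{"delta_pos":[0,0,0],"twist":[0,-0.6,0],"jaw":0.35},{"delta_pos":[0,0,0],"twist":[0,-0.72,0],"jaw":0.35},{"delta_pos":[0,0,0],"twist":[0,-0.84,0],"jaw":0.35},{"delta_pos":[0,0,0],"twist":[0,-0.96,0],"jaw":0.35},{"delta_pos":[0,0,0],"twist":[0,-1.08,0],"jaw":0.35},{"delta_pos":[0,0,0],"twist":[0,-1.2,0],"jaw":0.35}]'
python3 - <<'E'
from look import *
for n,k in(('top','t4'),('side','s4')):
    c=snap(n,k); o,l=carrier(c)
    for x in o:
        if x[3][2]>20 and x[3][1]<400: print(n,x,rect_top(c,l==x[0])[0])
    if n=='side': cv2.imwrite('pics/s4c.png',cv2.resize(c['frame'][200:440,180:500,::-1],None,fx=2.4,fy=2.4))
    else: cv2.imwrite('pics/t4c.png',cv2.resize(c['frame'][190:370,140:460,::-1],None,fx=2.4,fy=2.4))
E
python3 go.py 405 224 40 92.5
```

```text
time_s: 6.97
eef_pos: [429.7, 177.4, 117.7]
ee_rot: [0.696, -0.695, -0.129, 0.127]
force: [-0.5, 0.7, 0.1]
grip_width: 0.348
time_s: 7.8
eef_pos: [429.7, 177.1, 116.3]
ee_rot: [0.501, -0.501, -0.499, 0.499]
force: [0.2, 0.3, 0.1]
grip_width: 0.349
top (1, array([195., 267.]), np.int32(1883), array([531., 233.,  39.])) ((515.1951293945312, 228.26089477539062), (96.29054260253906, 80.51583099365234), 4.207968235015869)
top (4, array([321., 331.]), np.int32(995), array([410., -41.,  29.])) ((407.55853271484375, -44.50608825683594), (43.88332748413086, 74.38228607177734), 78.62483215332031)
side (2, array([405., 299.]), np.int32(1205), array([399., -24.,  28.])) ((404.7432861328125, -34.328094482421875), (36.56619644165039, 67.71184539794922), 79.56427764892578)
side (3, array([263., 369.]), np.int32(4622), array([495., 255.,  32.])) ((498.5697021484375, 231.16082763671875), (119.54889678955078, 82.04654693603516), 2.98988676071167)
t 7.9 p [429.8 177.1 116.3] F [0.2 0.3 0. ] j [ 0.14  0.32  1.82  0.    1.   -1.42] g 0.35
tool x,y,z in world: [[0.009, 1.0, 0.0], [-0.0, 0.0, -1.0], [-1.0, 0.009, 0.0]]
delta cm [4.67 7.63 2.52]
twist [-0.    -0.052  0.   ]
twist [-1.000e-03  3.089e+00 -0.000e+00]
```

View pics/s4c.png

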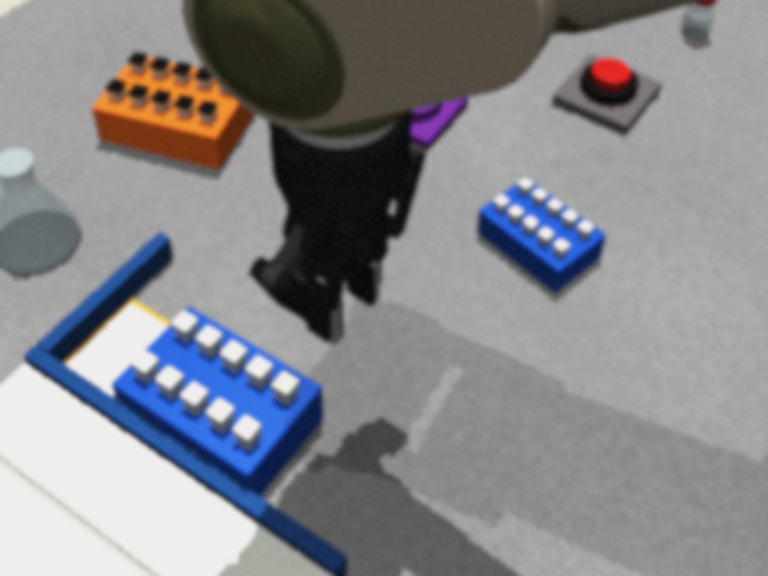

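View pics/t4c.png

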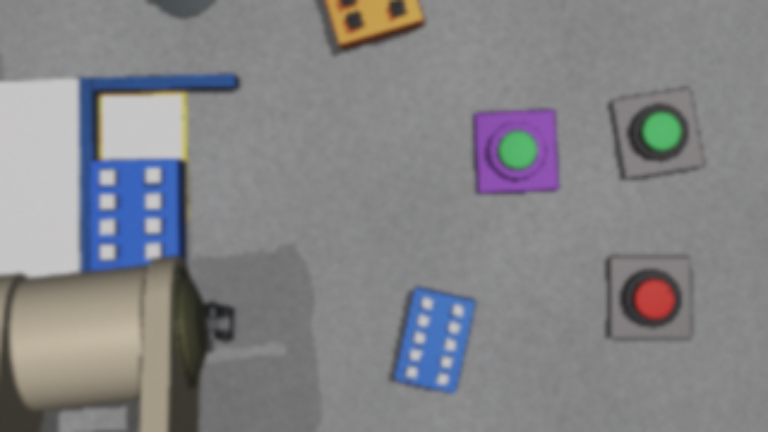

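```bash
python3 -m handwheel '[{"delta_pos":[1.5,0,1.2],"twist":[0,-0.05,0],"jaw":0.35},{"delta_pos":[3.2,0,2.5],"twist":[0,-0.05,0],"jaw":0.35},{"delta_pos":[4.7,1,2.7],"twist":[0,-0.05,0],"jaw":0.35},{"delta_pos":[4.7,3,2.7],"twist":[0,-0.05,0],"jaw":0.35},{"delta_pos":[4.7,5,2.7],"twist":[0,-0.05,0],"jaw":0.35},{"delta_pos":[4.7,7,2.7],"twist":[0,-0.05,0],"jaw":0.35},{"delta_pos":[4.7,8.5,2.7],"twist":[0,-0.05,0],"jaw":0.35},{"delta_pos":[4.7,9.7,2.7],"twist":[0,-0.05,0],"jaw":0.35},{"delta_pos":[4.7,10.4,2.7],"twist":[0,-0.05,0],"jaw":0.35},{"delta_pos":[4.7,10.4,2.7],"twist":[0,-0.05,0],"jaw":0.35}]'; python3 go.py
python3 - <<'E'
from look import *
c=snap('side','s5'); cv2.imwrite('pics/s5c.png',cv2.resize(c['frame'][200:440,180:500,::-1],None,fx=2.4,fy=2.4))
E
```

```text
time_s: 8.73
eef_pos: [402.6, 224.1, 11.2]
ee_rot: [0.491, -0.49, -0.509, 0.51]
force: [-0.9, -0.3, -0.2]
grip_width: 0.35
t 8.73 p [402.6 224.1  11.2] F [-0.9 -0.3 -0.2] j [ 0.25  0.5   1.91  0.    0.74 -1.36] g 0.35
tool x,y,z in world: [[-0.037, 0.999, -0.0], [-0.002, -0.0, -1.0], [-0.999, -0.037, 0.002]]
```

View pics/s5c.png

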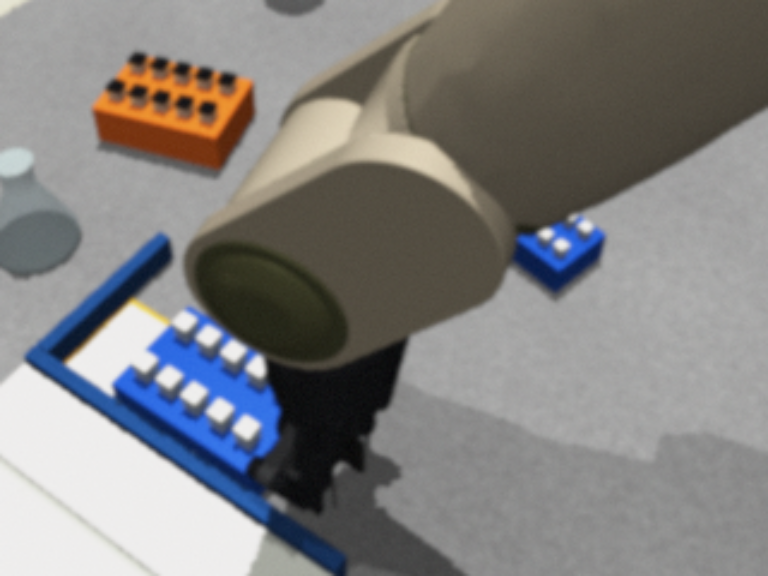

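```bash
python3 -m handwheel '[{"delta_pos":[0,0,-0.8],"twist":[0,0,0],"jaw":0.35},{"delta_pos":[0,0,-1.6],"twist":[0,0,0],"jaw":0.35},{"delta_pos":[0,0,-2.2],"twist":[0,0,0],"jaw":0.35},{"delta_pos":[0,0,-2.7],"twist":[0,0,0],"jaw":0.35},{"delta_pos":[0,0,-3.2],"twist":[0,0,0],"jaw":0.35},{"delta_pos":[0,0,-3.8],"twist":[0,0,0],"jaw":0.35},{"delta_pos":[0,0,-4.4],"twist":[0,0,0],"jaw":0.35},{"delta_pos":[0,0,-5],"twist":[0,0,0],"jaw":0.35},{"delta_pos":[0,0,-5.5],"twist":[0,0,0],"jaw":0.35},{"delta_pos":[0,0,-6],"twist":[0,0,0],"jaw":0.35}]'; python3 -m handwheel '[{"delta_pos":[0,0,-0.5],"twist":[0,0,0],"jaw":0.35},{"delta_pos":[0,0,-0.9],"twist":[0,0,0],"jaw":0.35},{"delta_pos":[0,0,-1.3],"twist":[0,0,0],"jaw":0.35},{"delta_pos":[0,0,-1.7],"twist":[0,0,0],"jaw":0.35},{"delta_pos":[0,0,-2],"twist":[0,0,0],"jaw":0.35},{"delta_pos":[0,0,-2.3],"twist":[0,0,0],"jaw":0.35},{"delta_pos":[0,0,-2.5],"twist":[0,0,0],"jaw":0.35},{"delta_pos":[0,0,-2.7],"twist":[0,0,0],"jaw":0.35},{"delta_pos":[0,0,-2.8],"twist":[0,0,0],"jaw":0.35},{"delta_pos":[0,0,-2.8],"twist":[0,0,0],"jaw":0.35}]'; python3 go.py
python3 - <<'E'
from look import *
c=snap('side','s6'); cv2.imwrite('pics/s6c.png',cv2.resize(c['frame'][200:440,180:500,::-1],None,fx=2.4,fy=2.4))
E
```

```text
time_s: 9.62
eef_pos: [463.7, 226.7, 12.3]
ee_rot: [0.49, -0.49, -0.51, 0.51]
force: [-3.2, -0.2, 2.9]
grip_width: 0.35
time_s: 10.45
eef_pos: [491.6, 227.9, 12.3]
ee_rot: [-0.49, 0.49, 0.51, -0.51]
force: [-0.4, -0.9, -0.0]
grip_width: 0.35
t 10.45 p [491.6 227.9  12.3] F [-0.4 -0.9 -0. ] j [ 0.22  0.62  1.67 -0.    0.85 -1.39] g 0.35
tool x,y,z in world: [[-0.04, 0.999, 0.0], [0.001, 0.0, -1.0], [-0.999, -0.04, -0.001]]
```

View pics/s6c.png

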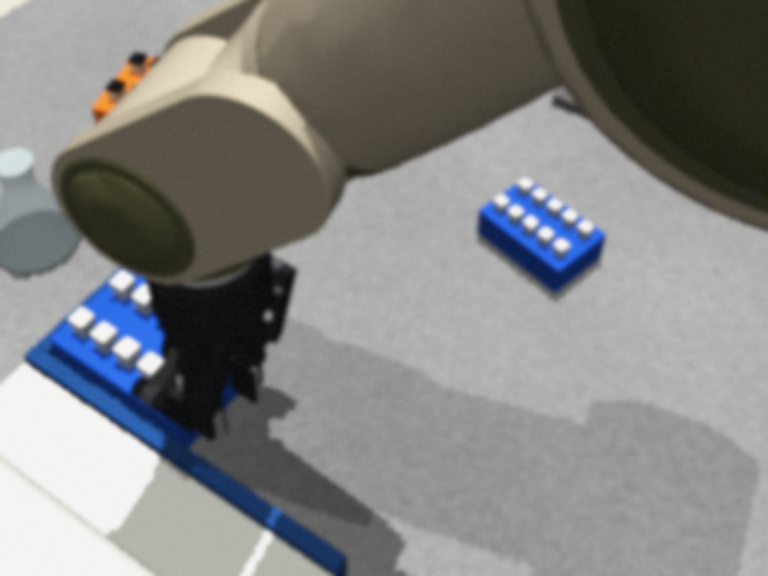

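```bash
python3 -m handwheel '[{"delta_pos":[0,0,-0.1],"twist":[0,0,0],"jaw":0.35},{"delta_pos":[0,0,-0.2],"twist":[0,0,0],"jaw":0.35},{"delta_pos":[0,0,-0.3],"twist":[0,0,0],"jaw":0.35},{"delta_pos":[0,0,-0.4],"twist":[0,0,0],"jaw":0.35},{"delta_pos":[0,0,-0.5],"twist":[0,0,0],"jaw":0.35},{"delta_pos":[0,0,-0.6],"twist":[0,0,0],"jaw":0.35},{"delta_pos":[0,0,-0.65],"twist":[0,0,0],"jaw":0.35},{"delta_pos":[0,0,-0.7],"twist":[0,0,0],"jaw":0.35},{"delta_pos":[0,0,-0.75],"twist":[0,0,0],"jaw":0.35},{"delta_pos":[0,0,-0.75],"twist":[0,0,0],"jaw":0.35}]'; python3 go.py
```

```text
time_s: 11.33
eef_pos: [494.0, 228.0, 12.2]
ee_rot: [0.492, -0.487, -0.507, 0.514]
force: [-27.2, -3.9, 21.4]
grip_width: 0.352
t 11.33 p [494.  228.   12.2] F [-27.2  -3.9  21.4] j [ 0.22  0.63  1.65  0.    0.87 -1.4 ] g 0.35
tool x,y,z in world: [[-0.041, 0.999, -0.002], [-0.012, -0.002, -1.0], [-0.999, -0.041, 0.012]]
```

```bash
python3 -m handwheel '[{"delta_pos":[0,0,0.5],"twist":[0,0,0],"jaw":0.35},{"delta_pos":[0,0,2],"twist":[0,0,0],"jaw":0.35},{"delta_pos":[0,0,4],"twist":[0,0,0],"jaw":0.35},{"delta_pos":[0,-1,6],"twist":[0,0,0],"jaw":0.35},{"delta_pos":[0,-3,7],"twist":[0,0,0],"jaw":0.35},{"delta_pos":[0,-6,7],"twist":[0,0,0],"jaw":0.35},{"delta_pos":[-1,-9,7],"twist":[0,0.05,0],"jaw":0.35},{"delta_pos":[-3,-11,7],"twist":[0,0.15,0],"jaw":0.45},{"delta_pos":[-5.5,-11,7],"twist":[0,0.27,0],"jaw":0.5},{"delta_pos":[-8,-11,7],"twist":[0,0.39,0],"jaw":0.55}]'; python3 go.py
python3 - <<'E'
from look import *
for n,k in(('top','t7'),('side','s7')):
    c=snap(n,k); o,l=carrier(c)
    for x in o:
        if x[3][2]>20 and x[3][1]<400: print(n,x,rect_top(c,l==x[0])[0])
    if n=='side': cv2.imwrite('pics/s7c.png',cv2.resize(c['frame'][280:440,180:400,::-1],None,fx=3.5,fy=3.5,interpolation=2))
    else: cv2.imwrite('pics/t7c.png',cv2.resize(c['frame'][200:360,150:350,::-1],None,fx=3.7,fy=3.7,interpolation=2))
E
```

```text
time_s: 12.17
eef_pos: [433.0, 144.7, 123.7]
ee_rot: [-0.579, 0.581, 0.405, -0.403]
force: [-0.3, -1.7, -0.1]
grip_width: 0.552
t 12.17 p [433.  144.7 123.7] F [-0.3 -1.7 -0.1] j [ 0.07  0.29  1.84 -0.    1.01 -1.15] g 0.55
tool x,y,z in world: [[0.347, 0.938, 0.002], [0.004, 0.0, -1.0], [-0.938, 0.347, -0.004]]
top (1, array([196., 252.]), np.int32(2303), array([574., 232.,  39.])) ((568.1177368164062, 228.91026306152344), (118.99254608154297, 79.54505920410156), 2.636608839035034)
top (4, array([321., 331.]), np.int32(994), array([410., -41.,  29.])) ((408.2444763183594, -41.68280792236328), (49.79670333862305, 75.49530029296875), 82.01899719238281)
side (2, array([405., 299.]), np.int32(1203), array([399., -24.,  28.])) ((405.4745788574219, -33.087379455566406), (35.9361572265625, 71.8367919921875), 84.69900512695312)
side (3, array([248., 361.]), np.int32(3970), array([537., 261.,  33.])) ((563.5873413085938, 233.21902465820312), (122.75191497802734, 81.80870819091797), 2.3387508392333984)
```

View pics/s7c.png

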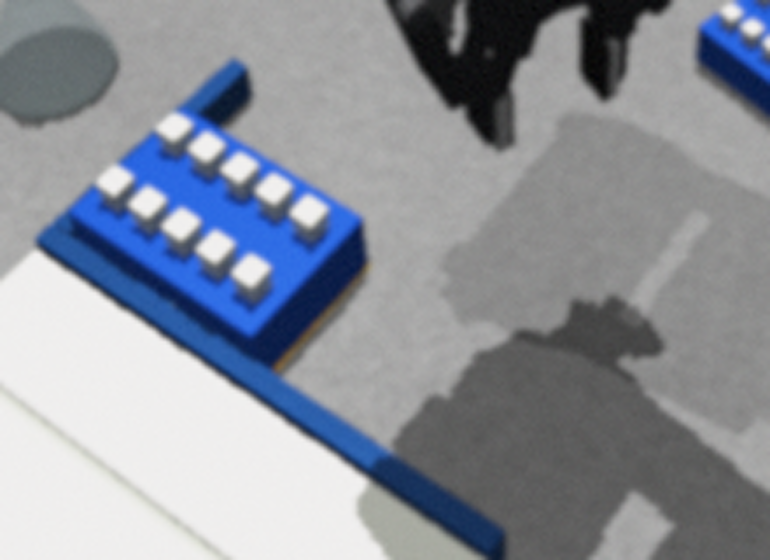

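View pics/t7c.png

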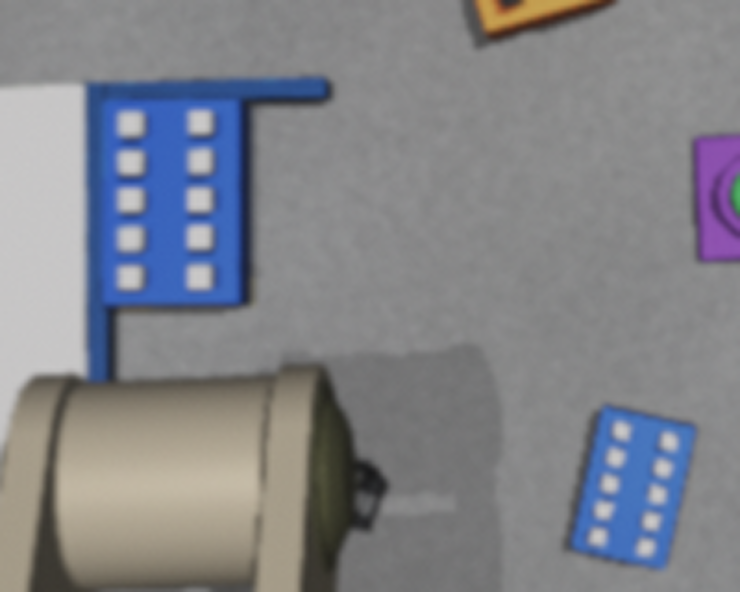

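It's seated in the corner by eye, with a yaw of about 2.5° that matches the stop. I'll confirm side contact with a gentle second nudge.

```bash
python3 go.py 564 130 124 2.5
```

```text
t 12.27 p [432.8 143.1 122.8] F [-0.7  0.2 -0.8] j [ 0.06  0.29  1.84 -0.    1.01 -1.15] g 0.55
tool x,y,z in world: [[0.349, 0.937, 0.0], [0.002, -0.0, -1.0], [-0.937, 0.349, -0.002]]
delta cm [  3.34  -0.1  -12.76]
twist [2.000e-03 1.171e+00 1.000e-03]
twist [ 0.002 -1.971 -0.002]
```

```bash
python3 -m handwheel '[{"delta_pos":[0.3,0,-1.3],"twist":[0,0.117,0],"jaw":0.7},{"delta_pos":[0.6,0,-2.6],"twist":[0,0.234,0],"jaw":0.7},{"delta_pos":[1,0,-3.9],"twist":[0,0.351,0],"jaw":0.7},{"delta_pos":[1.3,0,-5.2],"twist":[0,0.468,0],"jaw":0.7},{"delta_pos":[1.7,0,-6.5],"twist":[0,0.585,0],"jaw":0.7},{"delta_pos":[2,0,-7.8],"twist":[0,0.702,0],"jaw":0.7},{"delta_pos":[2.3,0,-9.1],"twist":[0,0.819,0],"jaw":0.7},{"delta_pos":[2.7,0,-10.4],"twist":[0,0.936,0],"jaw":0.7},{"delta_pos":[3,0,-11.6],"twist":[0,1.053,0],"jaw":0.7},{"delta_pos":[3.3,0,-12.8],"twist":[0,1.17,0],"jaw":0.7}]'; python3 go.py 564 135 13 2.5
```

```text
time_s: 13.1
eef_pos: [564.5, 133.1, 122.1]
ee_rot: [0.707, -0.707, -0.017, 0.016]
force: [0.7, -0.7, 0.6]
grip_width: 0.701
t 13.1 p [564.5 133.1 122.1] F [ 0.7 -0.7  0.6] j [ 0.03  0.53  1.47  0.    1.14 -0.02] g 0.7
tool x,y,z in world: [[0.999, 0.047, 0.001], [0.001, 0.0, -1.0], [-0.047, 0.999, 0.0]]
delta cm [-0.05 10.91  0.19]
twist [-0.     0.003  0.001]
twist [ 1.000e-03 -3.138e+00  0.000e+00]
```

```bash
python3 -m handwheel '[{"delta_pos":[0,2,0],"twist":[0,0,0],"jaw":0.7},{"delta_pos":[0,4,0],"twist":[0,0,0],"jaw":0.7},{"delta_pos":[0,6,0.2],"twist":[0,0,0],"jaw":0.7},{"delta_pos":[0,8,0.5],"twist":[0,0,0],"jaw":0.7},{"delta_pos":[0,9.5,1],"twist":[0,0,0],"jaw":0.7},{"delta_pos":[0,10.5,1.6],"twist":[0,0,0],"jaw":0.7},{"delta_pos":[0,11,2.3],"twist":[0,0,0],"jaw":0.7},{"delta_pos":[0,11,3],"twist":[0,0,0],"jaw":0.7},{"delta_pos":[0,11,3.6],"twist":[0,0,0],"jaw":0.7},{"delta_pos":[0,11,4.0],"twist":[0,0,0],"jaw":0.7}]'; python3 go.py;python3 -m handwheel '[{"delta_pos":[0,0,0.15],"twist":[0,0,0],"jaw":0.7},{"delta_pos":[0,0,0.3],"twist":[0,0,0],"jaw":0.7},{"delta_pos":[0,0,0.4],"twist":[0,0,0],"jaw":0.7},{"delta_pos":[0,0,0.5],"twist":[0,0,0],"jaw":0.7},{"delta_pos":[0,0,0.6],"twist":[0,0,0],"jaw":0.7},{"delta_pos":[0,0,0.7],"twist":[0,0,0],"jaw":0.7},{"delta_pos":[0,0,0.75],"twist":[0,0,0],"jaw":0.7},{"delta_pos":[0,0,0.8],"twist":[0,0,0],"jaw":0.7},{"delta_pos":[0,0,0.8],"twist":[0,0,0],"jaw":0.7},{"delta_pos":[0,0,0.8],"twist":[0,0,0],"jaw":0.7}]'; python3 go.py
```

```text
time_s: 13.93
eef_pos: [562.0, 173.6, 13.3]
ee_rot: [0.707, -0.707, -0.019, 0.018]
force: [-1.0, -0.3, 0.1]
grip_width: 0.706
t 13.93 p [562.  173.6  13.3] F [-1.  -0.3  0.1] j [0.1  0.7  1.52 0.   0.93 0.05] g 0.71
tool x,y,z in world: [[0.999, 0.052, 0.002], [0.002, 0.0, -1.0], [-0.052, 0.999, 0.0]]
time_s: 14.77
eef_pos: [561.3, 180.4, 12.4]
ee_rot: [-0.707, 0.707, 0.018, -0.018]
force: [1.2, -0.9, 0.9]
grip_width: 0.7
t 14.77 p [561.3 180.4  12.4] F [ 1.2 -0.9  0.9] j [ 0.11  0.7   1.51 -0.    0.93  0.06] g 0.7
tool x,y,z in world: [[0.999, 0.051, 0.0], [0.0, -0.0, -1.0], [-0.051, 0.999, -0.0]]
```

Nothing firm yet, so creep 2–3 mm more.

```bash
python3 -m handwheel '[{"delta_pos":[0,0,0.05],"twist":[0,0,0],"jaw":0.7},{"delta_pos":[0,0,0.1],"twist":[0,0,0],"jaw":0.7},{"delta_pos":[0,0,0.13],"twist":[0,0,0],"jaw":0.7},{"delta_pos":[0,0,0.16],"twist":[0,0,0],"jaw":0.7},{"delta_pos":[0,0,0.2],"twist":[0,0,0],"jaw":0.7},{"delta_pos":[0,0,0.23],"twist":[0,0,0],"jaw":0.7},{"delta_pos":[0,0,0.26],"twist":[0,0,0],"jaw":0.7},{"delta_pos":[0,0,0.3],"twist":[0,0,0],"jaw":0.7},{"delta_pos":[0,0,0.3],"twist":[0,0,0],"jaw":0.7},{"delta_pos":[0,0,0.3],"twist":[0,0,0],"jaw":0.7}]'; python3 go.py
```

```text
time_s: 15.6
eef_pos: [561.3, 181.1, 12.4]
ee_rot: [-0.706, 0.708, 0.018, -0.018]
force: [0.9, -15.7, 2.7]
grip_width: 0.7
t 15.6 p [561.3 181.1  12.4] F [  0.9 -15.7   2.7] j [ 0.12  0.7   1.51 -0.    0.93  0.07] g 0.7
tool x,y,z in world: [[0.999, 0.052, -0.0], [-0.0, -0.004, -1.0], [-0.052, 0.999, -0.004]]
```

```bash
python3 -m handwheel '[{"delta_pos":[0,0,-0.8],"twist":[0,0,0],"jaw":0.7},{"delta_pos":[0,0,-2.5],"twist":[0,0,0],"jaw":0.7},{"delta_pos":[0,-0.5,-4.5],"twist":[0,0,0],"jaw":0.7},{"delta_pos":[0,-3,-5.5],"twist":[0,0,0],"jaw":0.7},{"delta_pos":[0,-6,-6.5],"twist":[0,0,0],"jaw":0.5},{"delta_pos":[0,-9,-8],"twist":[0,0,0],"jaw":0.3},{"delta_pos":[0,-11,-11],"twist":[0,0,0],"jaw":0},{"delta_pos":[0,-12,-14],"twist":[0,0,0],"jaw":0},{"delta_pos":[0,-12,-17],"twist":[0,0,0],"jaw":0},{"delta_pos":[0,-12,-20],"twist":[0,0,0],"jaw":0}]'; python3 go.py 600 -238.5 100 3
python3 - <<'E'
from look import *
for n,k in(('top','t8'),('side','s8')):
    c=snap(n,k); o,l=carrier(c)
    for x in o:
        if x[3][2]>20 and x[3][1]<400: print(n,x,rect_top(c,l==x[0])[0])
    if n=='side': cv2.imwrite('pics/s8c.png',cv2.resize(c['frame'][280:440,180:400,::-1],None,fx=3.5,fy=3.5,interpolation=2))
    else: cv2.imwrite('pics/t8c.png',cv2.resize(c['frame'][200:360,150:350,::-1],None,fx=3.7,fy=3.7,interpolation=2))
E
```

```text
time_s: 16.43
eef_pos: [571.2, -17.4, 133.1]
ee_rot: [0.707, -0.707, -0.019, 0.018]
force: [-0.3, -0.7, -0.5]
grip_width: -0.003
t 16.43 p [571.2 -17.4 133.1] F [-0.3 -0.7 -0.5] j [-0.24  0.5   1.49  0.    1.15 -0.29] g -0.0
tool x,y,z in world: [[0.999, 0.051, 0.001], [0.001, 0.0, -1.0], [-0.051, 0.999, 0.0]]
delta cm [  1.73   3.31 -22.23]
twist [-0.    -0.001  0.001]
twist [-2.000e-03  3.141e+00 -0.000e+00]
top (1, array([194., 259.]), np.int32(2477), array([561., 237.,  39.])) ((567.6492919921875, 230.23391723632812), (119.93988037109375, 81.16438293457031), 2.677640914916992)
top (4, array([327., 338.]), np.int32(355), array([393., -56.,  29.])) ((407.5411071777344, -54.997352600097656), (15.187788963317871, 70.47996520996094), 74.30776977539062)
side (4, array([404., 299.]), np.int32(1199), array([399., -23.,  28.])) ((404.7726745605469, -34.081722259521484), (34.93799591064453, 68.1881332397461), 80.38542938232422)
side (5, array([248., 361.]), np.int32(3916), array([537., 262.,  34.])) ((563.259765625, 234.71766662597656), (122.74634552001953, 81.71455383300781), 2.955331802368164)
```

View pics/t8c.png

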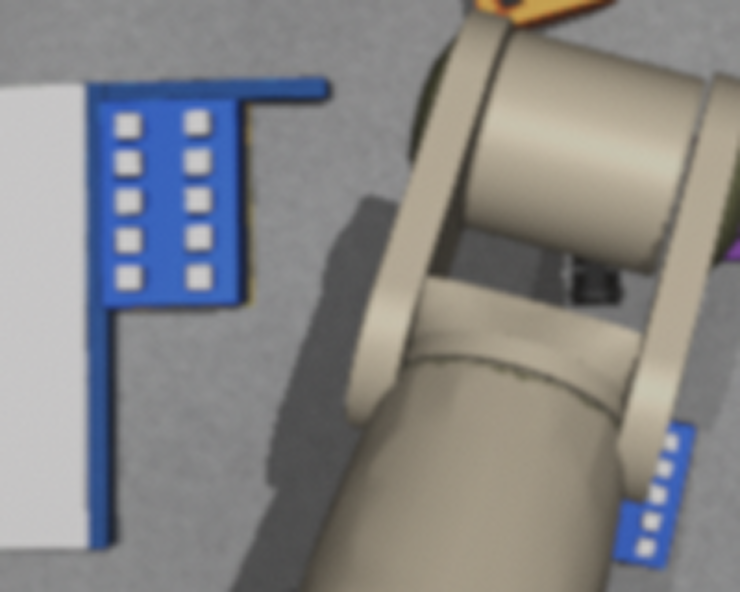

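View pics/s8c.png

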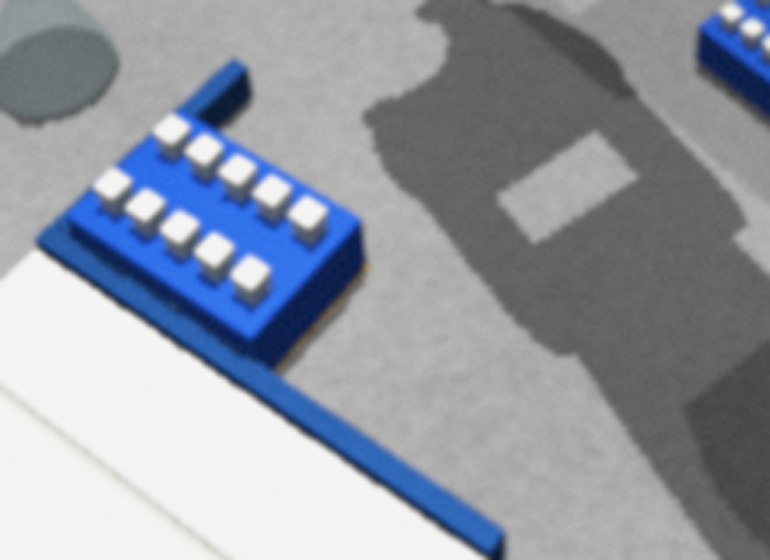

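The nudge squared the carrier up: the front caps moved about 1 px and the rear ones didn't move, so its yaw went from about 2.3° to 3°. The earlier end push was at a slightly wrong yaw. I'll repeat a light end nudge at the stop's true yaw of about 3.2° to close any gap at the end stop.

```bash
python3 go.py 460 150 133 93.2; python3 go.py 460 225 133 93.2|tail -3
```

```text
t 16.53 p [571.2 -19.7 132.3] F [-0.4  1.  -0. ] j [-0.24  0.51  1.49 -0.    1.15 -0.29] g -0.0
tool x,y,z in world: [[0.999, 0.047, 0.0], [0.0, -0.0, -1.0], [-0.047, 0.999, -0.0]]
delta cm [-10.32  -0.07  17.47]
twist [ 0.   -1.58  0.  ]
twist [-0.     1.562  0.   ]
delta cm [-9.96 -0.08 24.96]
twist [ 0.   -1.58  0.  ]
twist [-0.     1.562  0.   ]
```

```bash
python3 -m handwheel '[{"delta_pos":[-1,0,2],"twist":[0,-0.12,0],"jaw":0.2},{"delta_pos":[-2,0,4],"twist":[0,-0.24,0],"jaw":0.2},{"delta_pos":[-4,0,7],"twist":[0,-0.36,0],"jaw":0.2},{"delta_pos":[-6,0,10],"twist":[0,-0.48,0],"jaw":0.2},{"delta_pos":[-8,0,13],"twist":[0,-0.6,0],"jaw":0.2},{"delta_pos":[-10,0,16],"twist":[0,-0.72,0],"jaw":0.2},{"delta_pos":[-10,0,19],"twist":[0,-0.84,0],"jaw":0.2},{"delta_pos":[-10,0,22],"twist":[0,-0.96,0],"jaw":0.2},{"delta_pos":[-10,0,24],"twist":[0,-1.08,0],"jaw":0.2},{"delta_pos":[-10,0,25],"twist":[0,-1.2,0],"jaw":0.2}]'; python3 go.py 460 225 13 93.2
```

```text
time_s: 17.37
eef_pos: [457.4, 231.3, 132.3]
ee_rot: [0.572, -0.571, -0.417, 0.416]
force: [-0.6, -0.6, 0.2]
grip_width: 0.198
t 17.37 p [457.4 231.3 132.3] F [-0.6 -0.6  0.2] j [ 0.24  0.39  1.67  0.    1.09 -1.02] g 0.2
tool x,y,z in world: [[0.306, 0.952, 0.001], [-0.0, 0.001, -1.0], [-0.952, 0.306, 0.001]]
delta cm [-0.53 11.92 -0.45]
twist [-0.001 -0.367  0.001]
twist [-1.000e-03  2.775e+00 -1.000e-03]
```

```bash
python3 -m handwheel '[{"delta_pos":[0,0,0],"twist":[0,-0.12,0],"jaw":0.2},{"delta_pos":[0,0.5,0],"twist":[0,-0.24,0],"jaw":0.2},{"delta_pos":[0,2,0],"twist":[0,-0.37,0],"jaw":0.2},{"delta_pos":[0,4,0],"twist":[0,-0.38,0],"jaw":0.2},{"delta_pos":[0,6,0],"twist":[0,-0.38,0],"jaw":0.2},{"delta_pos":[0,8,0],"twist":[0,-0.38,0],"jaw":0.2},{"delta_pos":[0,10,0],"twist":[0,-0.38,0],"jaw":0.2},{"delta_pos":[0,11.3,0],"twist":[0,-0.38,0],"jaw":0.2},{"delta_pos":[0,11.9,0],"twist":[0,-0.38,0],"jaw":0.2},{"delta_pos":[0,11.9,0],"twist":[0,-0.38,0],"jaw":0.2}]'; python3 go.py 490 227 13 93.2
```

```text
time_s: 18.2
eef_pos: [457.5, 228.6, 12.2]
ee_rot: [0.485, -0.484, -0.514, 0.516]
force: [0.0, 0.4, -0.1]
grip_width: 0.204
t 18.2 p [457.5 228.6  12.2] F [ 0.   0.4 -0.1] j [ 0.23  0.57  1.76  0.    0.81 -1.4 ] g 0.2
tool x,y,z in world: [[-0.061, 0.998, -0.0], [-0.003, -0.0, -1.0], [-0.998, -0.061, 0.003]]
delta cm [-0.36 -0.08 -3.23]
twist [-0.003  0.005 -0.   ]
twist [-0.    -3.137  0.004]
```

```bash
python3 -m handwheel '[{"delta_pos":[0,0,-0.6],"twist":[0,0.005,0],"jaw":0.2},{"delta_pos":[0,0,-1.2],"twist":[0,0.005,0],"jaw":0.2},{"delta_pos":[0,0,-1.8],"twist":[0,0.005,0],"jaw":0.2},{"delta_pos":[0,0,-2.3],"twist":[0,0.005,0],"jaw":0.2},{"delta_pos":[0,0,-2.7],"twist":[0,0.005,0],"jaw":0.2},{"delta_pos":[0,0,-3],"twist":[0,0.005,0],"jaw":0.2},{"delta_pos":[0,0,-3.2],"twist":[0,0.005,0],"jaw":0.2},{"delta_pos":[0,0,-3.4],"twist":[0,0.005,0],"jaw":0.2},{"delta_pos":[0,0,-3.5],"twist":[0,0.005,0],"jaw":0.2},{"delta_pos":[0,0,-3.5],"twist":[0,0.005,0],"jaw":0.2}]'; python3 go.py;  python3 -m handwheel '[{"delta_pos":[0,0,-0.03],"twist":[0,0,0],"jaw":0.2},{"delta_pos":[0,0,-0.06],"twist":[0,0,0],"jaw":0.2},{"delta_pos":[0,0,-0.09],"twist":[0,0,0],"jaw":0.2},{"delta_pos":[0,0,-0.12],"twist":[0,0,0],"jaw":0.2},{"delta_pos":[0,0,-0.15],"twist":[0,0,0],"jaw":0.2},{"delta_pos":[0,0,-0.18],"twist":[0,0,0],"jaw":0.2},{"delta_pos":[0,0,-0.21],"twist":[0,0,0],"jaw":0.2},{"delta_pos":[0,0,-0.24],"twist":[0,0,0],"jaw":0.2},{"delta_pos":[0,0,-0.25],"twist":[0,0,0],"jaw":0.2},{"delta_pos":[0,0,-0.25],"twist":[0,0,0],"jaw":0.2}]'; python3 go.py
```

```text
time_s: 19.03
eef_pos: [493.5, 230.4, 13.3]
ee_rot: [0.486, -0.486, -0.514, 0.514]
force: [0.6, 0.6, -0.5]
grip_width: 0.202
t 19.03 p [493.5 230.4  13.3] F [ 0.6  0.6 -0.5] j [ 0.22  0.62  1.66  0.    0.86 -1.4 ] g 0.2
tool x,y,z in world: [[-0.055, 0.998, -0.0], [-0.0, -0.0, -1.0], [-0.998, -0.055, 0.0]]
time_s: 19.87
eef_pos: [494.3, 230.5, 13.2]
ee_rot: [0.487, -0.485, -0.512, 0.515]
force: [-10.0, -0.6, 8.4]
grip_width: 0.2
t 19.87 p [494.3 230.5  13.2] F [-10.   -0.6   8.4] j [ 0.22  0.63  1.65  0.    0.87 -1.41] g 0.2
tool x,y,z in world: [[-0.055, 0.998, -0.001], [-0.004, -0.001, -1.0], [-0.998, -0.055, 0.004]]
```

The carrier is firm against the end stop at the same place as before. I'll retreat and go to the green button.

```bash
python3 -m handwheel '[{"delta_pos":[0,0,0.4],"twist":[0,0,0],"jaw":0.2},{"delta_pos":[0,0,1.5],"twist":[0,0,0],"jaw":0.2},{"delta_pos":[0,0,3.5],"twist":[0,0,0],"jaw":0.2},{"delta_pos":[0,-2,4.5],"twist":[0,0,0],"jaw":0.2},{"delta_pos":[0,-5,4.5],"twist":[0,0,0],"jaw":0.1},{"delta_pos":[0,-8,4.5],"twist":[0,0,0],"jaw":0},{"delta_pos":[0,-11,4.5],"twist":[0,0,0],"jaw":0},{"delta_pos":[-2,-12,4.5],"twist":[0,0,0],"jaw":0},{"delta_pos":[-5,-12,4.5],"twist":[0,0.1,0],"jaw":0},{"delta_pos":[-8,-12,4.5],"twist":[0,0.2,0],"jaw":0}]'
python3 - <<'E'
from look import *
for n,k in(('top','t9'),('side','s9')):
    c=snap(n,k); o,l=carrier(c)
    for x in o:
        if x[3][2]>20 and x[3][1]<400: print(n,x,rect_top(c,l==x[0])[0])
E
python3 go.py 600 -238.5 110 3
```

```text
time_s: 20.7
eef_pos: [456.0, 147.6, 134.3]
ee_rot: [-0.535, 0.536, 0.463, -0.461]
force: [1.7, -0.2, -1.2]
grip_width: -0.0
top (1, array([196., 251.]), np.int32(2133), array([575., 233.,  40.])) ((568.4993896484375, 230.89443969726562), (119.17408752441406, 81.31913757324219), 3.3744943141937256)
top (4, array([321., 331.]), np.int32(994), array([410., -41.,  29.])) ((409.1901550292969, -40.214298248291016), (45.2723503112793, 74.97030639648438), 85.62091064453125)
side (2, array([405., 299.]), np.int32(1205), array([398., -23.,  28.])) ((405.0721435546875, -35.080814361572266), (37.42357635498047, 67.03688049316406), 79.98728942871094)
side (3, array([248., 361.]), np.int32(3884), array([537., 262.,  34.])) ((563.4806518554688, 234.908447265625), (123.47919464111328, 81.97341918945312), 2.859461784362793)
t 20.8 p [456.2 145.4 133.6] F [0.1 0.  0.3] j [ 0.06  0.32  1.77 -0.    1.06 -1.36] g 0.0
tool x,y,z in world: [[0.151, 0.989, -0.0], [0.002, -0.001, -1.0], [-0.989, 0.151, -0.002]]
delta cm [-35.79   2.41 -19.99]
twist [2.000e-03 1.367e+00 1.000e-03]
twist [ 1.000e-03 -1.774e+00 -2.000e-03]
```

The carrier's yaw is about 3.1° and it is home. Next is the button.

```bash
python3 -m handwheel '[{"delta_pos":[-2,0,-1],"twist":[0,0.06,0],"jaw":0},{"delta_pos":[-4,0,-2.2],"twist":[0,0.13,0],"jaw":0},{"delta_pos":[-6.5,0,-3.6],"twist":[0,0.2,0],"jaw":0},{"delta_pos":[-9,0,-5],"twist":[0,0.27,0],"jaw":0},{"delta_pos":[-11.5,0,-6.4],"twist":[0,0.34,0],"jaw":0},{"delta_pos":[-14,0,-7.8],"twist":[0,0.41,0],"jaw":0},{"delta_pos":[-16.5,0,-9.2],"twist":[0,0.48,0],"jaw":0},{"delta_pos":[-19,0,-10.6],"twist":[0,0.55,0],"jaw":0},{"delta_pos":[-21.5,0,-12],"twist":[0,0.62,0],"jaw":0},{"delta_pos":[-24,0,-13.4],"twist":[0,0.69,0],"jaw":0}]'; python3 go.py 600 -238.5 80 3
```

```text
time_s: 21.63
eef_pos: [554.2, -109.7, 133.3]
ee_rot: [-0.66, 0.66, 0.254, -0.253]
force: [0.5, -0.0, -0.3]
grip_width: -0.001
t 21.63 p [ 554.2 -109.7  133.3] F [ 0.5 -0.  -0.3] j [-0.4   0.49  1.51  0.    1.14 -1.14] g -0.0
tool x,y,z in world: [[0.743, 0.67, 0.001], [0.001, -0.0, -1.0], [-0.67, 0.743, -0.001]]
delta cm [ -5.23   5.34 -12.63]
twist [0.001 0.681 0.001]
twist [ 1.00e-03 -2.46e+00 -1.00e-03]
```

```bash
python3 -m handwheel '[{"delta_pos":[-1,0,-2.5],"twist":[0,0,0],"jaw":0},{"delta_pos":[-2,0,-5],"twist":[0,0,0],"jaw":0},{"delta_pos":[-3,1,-7.5],"twist":[0,0,0],"jaw":0},{"delta_pos":[-4,2,-9.5],"twist":[0,0,0],"jaw":0},{"delta_pos":[-4.7,3,-11.2],"twist":[0,0,0],"jaw":0},{"delta_pos":[-5.2,4,-12.2],"twist":[0,0,0],"jaw":0},{"delta_pos":[-5.2,4.8,-12.6],"twist":[0,0,0],"jaw":0},{"delta_pos":[-5.2,5.3,-12.6],"twist":[0,0,0],"jaw":0},{"delta_pos":[-5.2,5.3,-12.6],"twist":[0,0,0],"jaw":0},{"delta_pos":[-5.2,5.3,-12.6],"twist":[0,0,0],"jaw":0}]'; python3 go.py 600 -238.5 40 3
python3 - <<'E'
from look import *
c=snap('side','s10'); cv2.imwrite('pics/s10c.png',cv2.resize(c['frame'][140:300,290:490,::-1],None,fx=3.5,fy=3.5,interpolation=2))
c=snap('top','t10'); cv2.imwrite('pics/t10c.png',cv2.resize(c['frame'][190:350,320:520,::-1],None,fx=3.5,fy=3.5,interpolation=2))
E
```

```text
time_s: 22.47
eef_pos: [599.6, -235.8, 80.5]
ee_rot: [0.66, -0.66, -0.255, 0.255]
force: [0.1, 0.2, 0.1]
grip_width: -0.003
t 22.47 p [ 599.6 -235.8   80.5] F [0.1 0.2 0.1] j [-0.56  0.71  1.28  0.    1.15 -1.29] g -0.0
tool x,y,z in world: [[0.74, 0.672, 0.0], [-0.0, 0.0, -1.0], [-0.672, 0.74, 0.0]]
delta cm [-0.15  4.05 -0.23]
twist [-0.     0.685  0.   ]
twist [ 0.    -2.457  0.   ]
```

View pics/s10c.png

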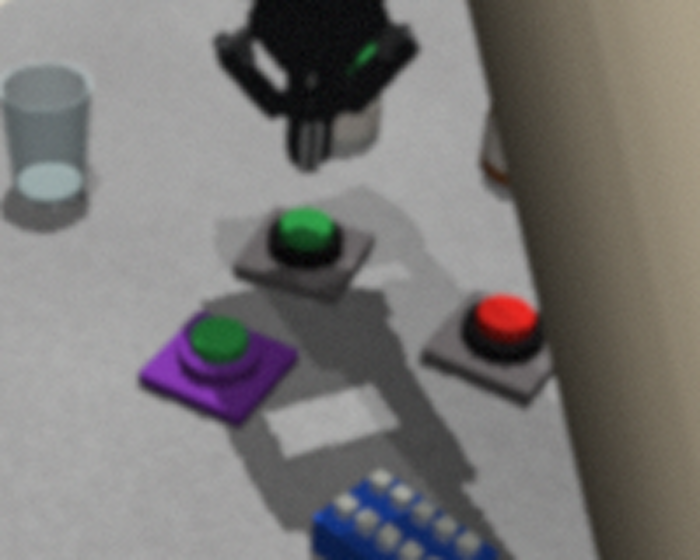

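View pics/t10c.png

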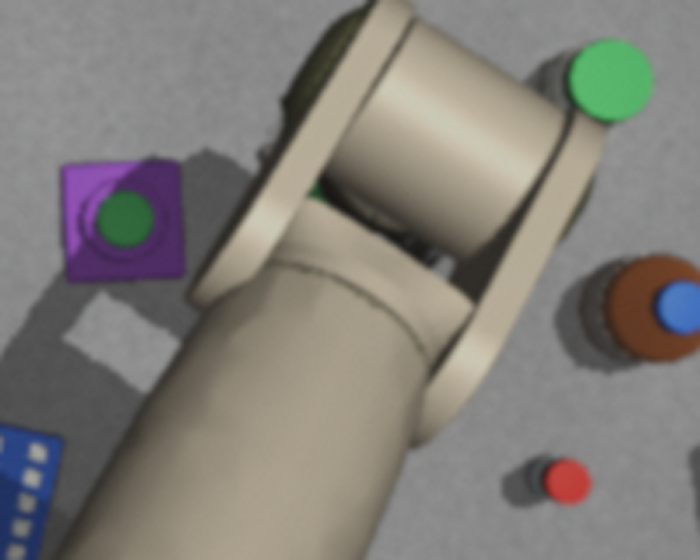

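The closed tip at crop (310,165) hangs above the green button on the grey pad, crop (306,228). Pressing now.

```bash
python3 -m handwheel '[{"delta_pos":[-0.1,1.5,-0.2],"twist":[0,0,0],"jaw":0},{"delta_pos":[-0.1,3,-0.2],"twist":[0,0,0],"jaw":0},{"delta_pos":[-0.1,4,-0.2],"twist":[0,0,0],"jaw":0},{"delta_pos":[-0.1,4.5,-0.2],"twist":[0,0,0],"jaw":0},{"delta_pos":[-0.1,4.8,-0.2],"twist":[0,0,0],"jaw":0},{"delta_pos":[-0.1,5,-0.2],"twist":[0,0,0],"jaw":0},{"delta_pos":[-0.1,5.2,-0.2],"twist":[0,0,0],"jaw":0},{"delta_pos":[-0.1,5.3,-0.2],"twist":[0,0,0],"jaw":0},{"delta_pos":[-0.1,5.4,-0.2],"twist":[0,0,0],"jaw":0},{"delta_pos":[-0.1,5.4,-0.2],"twist":[0,0,0],"jaw":0}]'; python3 go.py
```

```text
time_s: 23.4
eef_pos: [600.4, -239.0, 28.0]
ee_rot: [-0.66, 0.66, 0.255, -0.254]
force: [-4.3, 4.0, 11.0]
grip_width: -0.0
t 23.4 p [ 600.4 -239.    28. ] F [-4.3  4.  11. ] j [-0.56  0.78  1.31  0.    1.05 -1.3 ] g -0.0
tool x,y,z in world: [[0.741, 0.671, 0.0], [0.001, -0.0, -1.0], [-0.671, 0.741, -0.001]]
```

```bash
python3 -m handwheel '[{"delta_pos":[0,0.05,0],"twist":[0,0,0],"jaw":0},{"delta_pos":[0,0.1,0],"twist":[0,0,0],"jaw":0},{"delta_pos":[0,0.15,0],"twist":[0,0,0],"jaw":0},{"delta_pos":[0,0.15,0],"twist":[0,0,0],"jaw":0},{"delta_pos":[0,0.15,0],"twist":[0,0,0],"jaw":0},{"delta_pos":[0,0.15,0],"twist":[0,0,0],"jaw":0},{"delta_pos":[0,0.15,0],"twist":[0,0,0],"jaw":0},{"delta_pos":[0,0.15,0],"twist":[0,0,0],"jaw":0},{"delta_pos":[0,0.15,0],"twist":[0,0,0],"jaw":0},{"delta_pos":[0,0.15,0],"twist":[0,0,0],"jaw":0}]'; python3 go.py
python3 -m handwheel '[{"delta_pos":[0,-0.3,0],"twist":[0,0,0],"jaw":0},{"delta_pos":[0,-0.8,0],"twist":[0,0,0],"jaw":0},{"delta_pos":[0,-1.5,0],"twist":[0,0,0],"jaw":0},{"delta_pos":[0,-3,0],"twist":[0,0,0],"jaw":0},{"delta_pos":[0,-5,0],"twist":[0,0,0],"jaw":0},{"delta_pos":[0,-7.5,0],"twist":[0,0,0],"jaw":0},{"delta_pos":[0,-10,0],"twist":[0,0,0],"jaw":0},{"delta_pos":[0,-12,0],"twist":[0,0,0],"jaw":0},{"delta_pos":[0,-13,0],"twist":[0,0,0],"jaw":0},{"delta_pos":[0,-13,0],"twist":[0,0,0],"jaw":0}]'; python3 go.py
python3 - <<'E'
from look import *
c=snap('side','s11'); cv2.imwrite('pics/s11c.png',c['frame'][:,:,::-1])
c=snap('top','t11')
for k in('t11','s11'):
    c=pickle.load(open(f'pics/{k}.pkl','rb'));o,l=carrier(c)
    for x in o:
        if x[3][2]>30 and x[3][1]<400: print(k,x,rect_top(c,l==x[0])[0])
    nn,ll,s,ce=cv2.connectedComponentsWithStats(cv2.inRange(hsv(c),(45,120,60),(80,255,255)))
    for i in range(1,nn):
        if s[i,4]>50:
            P,_=cloud(c,ll==i); print(ce[i].round(),np.median(P,0).round(1))
E
```

```text
time_s: 24.23
eef_pos: [600.5, -239.1, 27.8]
ee_rot: [-0.659, 0.66, 0.255, -0.254]
force: [-8.8, 6.4, 20.5]
grip_width: -0.002
t 24.23 p [ 600.5 -239.1   27.8] F [-8.8  6.4 20.5] j [-0.56  0.78  1.31  0.    1.05 -1.3 ] g -0.0
tool x,y,z in world: [[0.741, 0.672, 0.0], [0.001, -0.001, -1.0], [-0.672, 0.741, -0.001]]
time_s: 25.07
eef_pos: [600.9, -239.7, 157.3]
ee_rot: [-0.658, 0.661, 0.255, -0.253]
force: [-0.5, -0.4, 0.0]
grip_width: 0.004
t 25.07 p [ 600.9 -239.7  157.3] F [-0.5 -0.4  0. ] j [-0.56  0.64  1.2  -0.    1.3  -1.3 ] g 0.0
tool x,y,z in world: [[0.741, 0.671, 0.001], [0.004, -0.003, -1.0], [-0.671, 0.741, -0.004]]
t11 (1, array([193., 259.]), np.int32(2395), array([565., 238.,  39.])) ((568.32177734375, 231.06558227539062), (119.60194396972656, 79.54835510253906), 2.633338212966919)
[496. 208.] [ 679.4 -402.    70.9]
[419. 245.] [ 597.7 -247.6   34.8]
[355. 252.] [ 581.1 -111.1   34.3]
s11 (2, array([620.,  63.]), np.int32(272), array([ 302., -896.,  223.])) ((363.82958984375, -1509.068359375), (18.739089965820312, 606.2006225585938), 5.784722805023193)
s11 (4, array([248., 361.]), np.int32(3891), array([538., 262.,  34.])) ((563.622802734375, 234.81588745117188), (123.42378997802734, 82.03601837158203), 3.095175266265869)
[391. 155.] [ 659.3 -388.9   69. ]
[377. 204.] [ 596.7 -234.5   33.7]
[352. 237.] [ 576.8 -106.3   34.1]
```

View pics/s11.png

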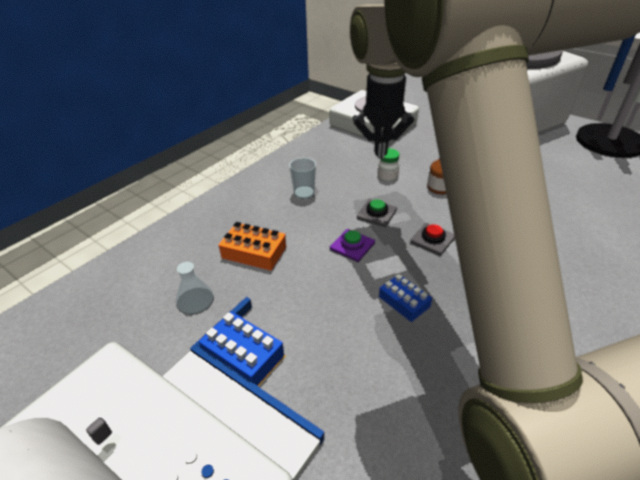

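View pics/t11.png

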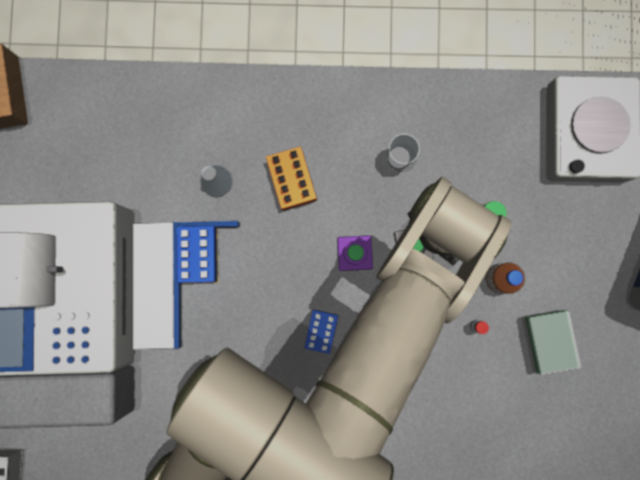

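The carrier is seated in the corner (top view around (197,252)). The green button is back up at about 34 mm, the bystanders haven't moved, and the robot is clear. Handing in.

```bash
python3 -c "
from rig import ctrl; print(ctrl.finish_job())"
```

```text
the job is handed in; nothing more can be done
None
```

I slid the blue carrier into the loading corner, then pressed the green button on the grey pad right down and let it go. The job was handed in at about 25 s of the 58 s allowed; no verdict is reported.

**Carrier:** I pushed it with the fingertips only, first to the side stop, then along it to the end stop. The first end push left it about 0.6° off square, so I nudged it again against the side stop (about 16 N) and the end stop (about 10 N). My last checks put its centre near (568, 231) mm, at 2.6° in the top view and 3.1° in the side view. The stops themselves measured between 2.2° and 3.3°. The yellow outline's centre read about 1.5 mm different in y, within calibration error.

**Button:** it went down to about 28 mm, where the upward force kept rising to 20 N, so it was fully down. Its top was back at about 34 mm afterwards. I never read the button joint itself.

**Everything else:** the red button was never approached. In the last pictures the orange carrier, flask, beaker, decoys and other bystanders appear where they started. The arm partly hid the jar from above and the bottle from the side, and hid the vial from the side.

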